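# Find where the slide carriage binds and mark its safe limit

### The arm

A 7-joint arm with a two-finger parallel gripper is mounted at the origin on a cart in front of the work surface, level with it; the furniture and walls round the work are solid. World frame = base frame: x ahead of the robot, y to its left, z up, the work surface at z = 0. Lengths are in m, angles in degrees, forces in N, time in s.
With the tool pointing down it reaches from about 0.425 to 0.925 m from the base axis. Payload 6.8 kg.
Tool frame: the origin (TCP) lies on the front face of the gripper's body, between the roots of the fingers; the fingertips stand 80 mm ahead of it and the grasp point (between the pads) lies 61 mm ahead of it (tcp_to_tips is the distance from the TCP to the fingertips, in m); z points along the fingers, y is the line along which they close (so a half turn about z gives the same grasp; the last joint's range is limited). The gripper opens to 88 mm and grips with 3 to 60 N. Pads are 20 mm wide; open, the fingers measure 115 mm over their backs; the gripper's body (75 mm by 178 mm) begins 61 mm behind the grasp point.
Start: joints at [57.92, 27.33, 1.283, 89.118, -0.659, 63.558, -4.761], TCP at [0.295, -0.607, 0.303] pointing down, gripper open.
Joint ranges: [-169.35, 169.35], [-19.33, 120.38], [-80.79, 83.38], [13.8, 139.57], [-78.32, 258.32], [9.67, 109.79], [-169.56, 169.56]. Speed limits (degrees/s): [136.94, 136.94, 180, 180, 180, 180, 180].

### API

Orientations are given as [roll, pitch, yaw] about the fixed x, y, z axes, in that order (R = Rz(yaw) Ry(pitch) Rx(roll)).
In Python, from bench import * gives the robot as it stands.
- The arm moves only by the tool step_arm, never from a script. Its argument "motion" is a list of rows, each an object with "grip": the finger opening in m, from 0 to 0.0878; "translation": the shift along the tool's x, y, z in m, a list of three; "rotation": the turn, a rotation vector about the tool's x, y, z in rad, a list of three. A call has exactly 10 rows; each row is the pose to reach, as a shift and turn from the pose commanded when the call began, along the tool's axes at that moment; what a row does not reach only later rows make up. A row lasts 1/10 s, in which the tool goes at most 50 mm and 8.59 degrees, less where a joint would pass 70% of its speed; a pose out of reach is approached as far as the arm can. A call with a gripper value outside its range is refused whole. The fingers move at their own pace and stop on an object; "newtons" is the grip in N (left out, the last holds). Time passes only in rows, so rows that repeat a pose let the fingers close, or fill a call up. It gives the time, the measured TCP pose, the force, the opening and the grip force at its end, in the units of the state.
- state(): the state, without advancing time (a new reading comes with each control period).
- camera(name): name is "scene" or "top" or "wrist"; returns a dict with "pixels" (480x640x3 uint8, red, green, blue), "fovy" (degrees; the focal length in pixels is half the picture's height over the tangent of half this angle, whatever the lens; pixels are square), "cx", "cy" (the principal point, pixels), "k1" (the pictures are not rectified: a ray, as slopes to the right and down, at radius r is drawn at 1 + k1 r^2 times it, then the intrinsics apply), "T" (4x4, takes a point from camera to world coordinates); the wrist camera has in their place "mount" (4x4, takes a point from camera to tool coordinates, whose origin is the TCP and whose axes are the flange's). Camera axes: x right, y down, z forward; pixel columns grow to the right and rows downward; lengths in m; the calibration is good to about 2 mm. A picture is of the moment at which its call begins: read the wrist's pose just before it. There is no depth.
- job_done(): hands the job in; it is judged then, once.
The state is a dict: "t": time; "joints": joint angles; "dq": joint speeds; "tau": joint torques, N m; "tcp_pos": TCP position; "tcp_rot": TCP orientation; "ft_force": force on the tool from outside, world axes, zero at the start; "moment": the same for the moment, N m; "grip_width": finger opening in m; "grasp_force": force on a finger pad.
Only numpy, scipy, OpenCV 4.12 (cv2) and the standard library are available. Lean on these libraries where they do the work, as an engineer would, in place of code of your own. Each camera call takes 0.05 s, during which the arm holds its last target. There are 200 camera calls.

### The job

The blue carriage binds somewhere along its track. Slide it by its black grip, gently and away from the end where it stands, until you feel it bind, without forcing it into the tight spot; then back it off about 2 cm so that it runs free, and let go. Finally slide the red pointer level with the white line on the carriage to mark the safe limit, and leave the other things on the bench alone.

Things in the scene. Friction and masses are not known exactly. Their poses are not given: they have to be found in the camera images.
- track: Aluminium slide track, fixed; base plate 126 x 340 x 12 mm; origin under its middle, z up. +y runs along the track from the end where the carriage starts to the far end; pointer slot and white scale lie on its -x side. End blocks 36 mm high at y = -158 and +158 mm. Hidden in the base is a tight spot (bind_pad_c0; at first touch 22 mm to +y of the grip point), unseen and unmeasured.
- carriage_grip (a point): Black grip post of the blue carriage: 24 mm across the track, 18 mm along it, from 42 to 85 mm above the bench. This point is on its axis, 70 mm up, 5 mm to +x of the track's centre line, level with the carriage's white index line; axes as the track's. Carriage: 56 mm across, 50 mm along, top 42 mm up. Hold the post from above, fingers closing along the track.
- carriage (a joint): Carriage position along the track, m, growing towards +y; range 0 to 0.24 (0.12 = mid-track); starts at 0 to 0.05, stays where left. It first meets the tight spot 60 to 190 mm on from its start, at 0.11 to 0.19. Running drag is 1 to 3 N; in the tight spot the push rises by a further 2.5 N per mm, springing back when backed off. Over 18 N on the spot is forcing it.
- pointer_grip (a point): Red pointer in its slot, 55 mm on the -x side of the track's centre line: an upright tab 20 mm across the track, 14 mm along it, from 19 to 54 mm above the bench. This point is on its axis, 46 mm above the bench; axes as the track's. It passes the carriage without touching it.
- pointer (a joint): Pointer position along the track in m, same zero and direction as the carriage's; range 0 to 0.24, starts between 0.215 and 0.24; drag about 1 N. Level with the carriage when both joints read the same.
- petri_dish: Bystander: clear shallow round dish, 67 mm across, 19 mm high, behind the track; origin under its centre.
- battery_9v: Bystander: black and orange block battery lying on the bench, 26 x 50 x 17 mm, behind the track; origin under its centre.
- beaker_250: Bystander: clear glass beaker, 68 mm across, 95 mm high, behind the track; origin under its centre.
- solder_tin: Bystander: round white tin with a blue lid, 47 mm across, 28 mm high, behind the track; origin under its centre.

How it is judged:
By the outcome, as a careful person would: the job done as asked, in the order asked, and still so for the second after the job is handed in, with the robot touching nothing.
It also fails if it takes over 51 s, if anything falls off the work surface, if the arm or the gripper's body presses on something with over 40 N, if the wrist force passes 120 N, or if a joint passes its speed limit or range.

## Working session

There is one attempt and no reset: what is moved stays moved. The work goes in short steps, Python scripts to look and compute and a tool call to move; the robot and the scene stay as the last step left them, time stands still between calls to the robot, and variables do not carry over. Pictures are saved under pics/ and viewed, at most 10 in all, crops included, and the job is handed in when it is done.

Besides the shell and the picture viewer there is one more tool, called after ">>>" as name(argument=value, ...), one argument or row to a line, values as JSON. step_arm: Moves the arm, as the interface text tells. Its arguments: {"type":"object","properties":{"motion":{"type":"array"},"newtons":{"type":"number"}},"required":["motion"]}

```bash
mkdir -p pics; ls
python3 - <<'E'
from bench import *
import cv2
print(state())
for n in ("top","scene"):
    c=camera(n); cv2.imwrite(f"pics/{n}0.png",c["pixels"][:,:,::-1]); print(n,c["fovy"],c["cx"],c["cy"],c["k1"],c["T"].tolist() if hasattr(c["T"],"tolist") else c["T"])
E
```

```text
pics
{'t': 0.0, 'joints': array([57.91939334, 27.37560134,  1.28096679, 89.17687936, -0.65693433,
       63.55718914, -4.75926292]), 'dq': array([-0.05963067, -0.03459013, -0.06398949,  0.00752409,  0.0598659 ,
       -0.03660557,  0.00385346]), 'tau': array([ 6.32096071e-04, -5.82849526e+01,  1.53459672e+00, -2.72599375e+01,
       -5.43675560e-02,  1.69906067e-02,  1.43274624e-04]), 'tcp_pos': array([ 0.29448766, -0.60687599,  0.30169477]), 'tcp_rot': array([-1.79898150e+02,  9.78225399e-03,  2.58902023e+01]), 'ft_force': array([ 0.61673722, -0.19425082,  0.56199877]), 'moment': array([-0.02906572, -0.03913631,  0.02096551]), 'grasp_force': 0.0, 'grip_width': 0.08750716882727956}
top 45.04459234786797 309.15087449298386 226.69431124687975 -0.13678337427228404 [[-0.004971000172778209, -0.9872061719862841, 0.1593714627826126, 0.45019798996695776], [-0.9999444197445019, 0.0034254314306846534, -0.009971150452439811, -0.15378670179454573], [0.009297665250682648, -0.15941217146661393, -0.9871683306352494, 0.9559745457848059], [0.0, 0.0, 0.0, 1.0]]
scene 49.35736894430084 319.83304654095383 233.74738774182785 -0.14059936922374192 [[-0.6920879709246214, -0.457258337900885, 0.5585060903173394, 0.10501325646641725], [-0.7217922975617731, 0.4325321176443394, -0.5403071778040712, 0.2900656919749404], [0.0054881401163880475, -0.7770654924948238, -0.629395821952958, 0.6222956308440902], [0.0, 0.0, 0.0, 1.0]]
```

View pics/top0.png

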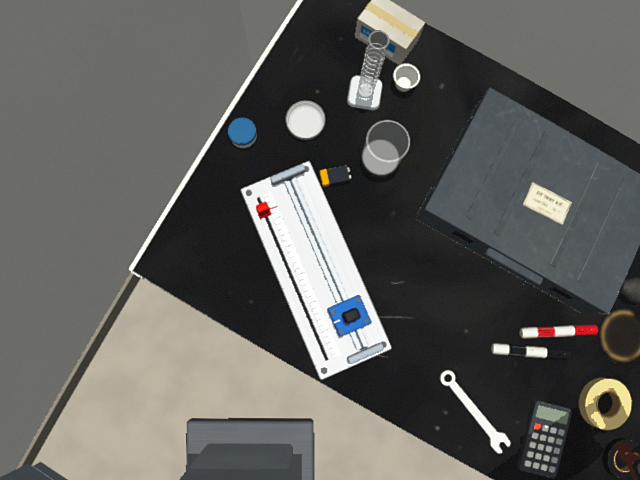

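The top view shows the track running from the carriage (grip at about px 351,315) up-left to the red pointer (264,209). The bystanders lie beyond the far end and to the right. Next I'll measure them.

```bash
cat > h.py <<'E'
from bench import *
import numpy as np, cv2
from scipy.spatial.transform import Rotation as R
def rays(c,uv,T=None):
    f=240/np.tan(np.radians(c["fovy"])/2)
    K=np.array([[f,0,c["cx"]],[0,f,c["cy"]],[0,0,1]])
    p=cv2.undistortPointsIter(np.array(uv,float).reshape(-1,1,2),K,np.array([c["k1"],0,0,0.]),None,None,(3,50,1e-9)).reshape(-1,2)
    T=c["T"] if T is None else T
    return T[:3,3], np.c_[p,np.ones(len(p))]@np.array(T)[:3,:3].T
def plane(c,uv,z,T=None):
    o,d=rays(c,uv,T); return (o+d*((z-o[2])/d[:,2])[:,None])
def blobs(m,amin=30):
    cs,_=cv2.findContours(m.astype(np.uint8),cv2.RETR_EXTERNAL,cv2.CHAIN_APPROX_NONE)
    return sorted([x for x in cs if cv2.contourArea(x)>amin],key=cv2.contourArea,reverse=True)
def wristT(s,c):
    T=np.eye(4); T[:3,:3]=R.from_euler('xyz',s["tcp_rot"],degrees=True).as_matrix(); T[:3,3]=s["tcp_pos"]
    return T@np.array(c["mount"])
E
python3 - <<'E'
from h import *
c=camera("top"); hsv=cv2.cvtColor(c["pixels"],cv2.COLOR_RGB2HSV); H,S,V=cv2.split(hsv)
roi=np.zeros(H.shape,bool); roi[155:390,235:400]=1
w=cv2.morphologyEx(((V>120)&roi&((S<60)|(H>100))).astype(np.uint8),cv2.MORPH_CLOSE,np.ones((7,7)))
b=blobs(w)[0]; P=plane(c,b,0.012)
r=cv2.minAreaRect((P[:,:2]*1000).astype(np.float32)); print("plate",r,cv2.boxPoints(r).tolist())
for n,m,z in (("blue",(H>100)&(H<125)&(S>150)&(V>90)&roi,.042),("red",((H<8)|(H>172))&(S>150)&(V>90)&roi,.054)):
    b=blobs(m)[0]; r=cv2.minAreaRect((plane(c,b,z)[:,:2]*1000).astype(np.float32)); print(n,r)
m=(V<60)&roi; m[:295]=0;m[335:]=0;m[:,:338]=0;m[:,364:]=0
b=blobs(m)[0]; print("grip",cv2.minAreaRect((plane(c,b,.085)[:,:2]*1000).astype(np.float32)),cv2.boundingRect(b))
E
```

```text
plate ((500.54888916015625, -115.19869995117188), (359.9604187011719, 257.26947021484375), 22.939109802246094) [[284.66583251953125, -66.88421630859375], [384.93731689453125, -303.8087158203125], [716.4319458007812, -163.51318359375], [616.1604614257812, 73.41131591796875]]
blue ((456.37060546875, -225.050537109375), (48.39891815185547, 54.36116027832031), 23.243839263916016)
red ((627.6054077148438, -87.86526489257812), (14.493657112121582, 17.74151039123535), 26.43714714050293)
grip ((456.5166320800781, -224.00697326660156), (16.777137756347656, 24.005891799926758), 22.59212303161621) (342, 309, 18, 14)
```

Run:
```python
import cv2
a=cv2.imread("pics/top0.png")[150:390,225:405]; cv2.imwrite("pics/crop0.png",cv2.resize(a,None,fx=2.5,fy=2.5,interpolation=cv2.INTER_CUBIC))
```

```text
(no output)
```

View pics/crop0.png

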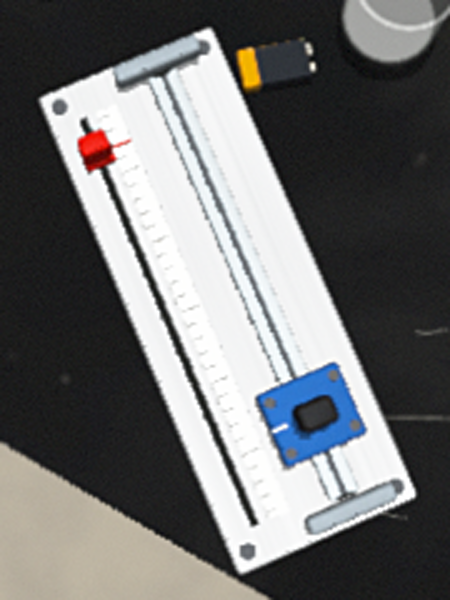

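```bash
cat >> h.py <<'E'
def goto(p,yaw,s=None):
    s=s or state(); R0=R.from_euler('xyz',s["tcp_rot"],degrees=True)
    print("trans",R0.inv().apply(np.array(p)-s["tcp_pos"]).round(4),"rot",(R0.inv()*R.from_euler('xyz',[180,0,yaw],degrees=True)).as_rotvec().round(4),"t",s["t"],"tcp",s["tcp_pos"].round(4))
E
python3 - <<'E'
from h import *
c=camera("top")
q=np.array([(40,98),(211,28),(416,494),(241,573)])/2.5+[225,150]
P=plane(c,q,.012)[:,:2]*1000; print(P.round(1),P.mean(0))
for i in range(4):
    d=P[(i+1)%4]-P[i]; print(np.linalg.norm(d),np.degrees(np.arctan2(d[1],d[0])))
u=np.array([np.cos(np.radians(23)),np.sin(np.radians(23))]);n=np.array([u[1],-u[0]])
for g in ((456.4,-224.5),(627.6,-87.9)):
    d=np.array(g)-P.mean(0); print(d@u,d@n)
goto([.456,-.224,.25],113)
E
```

```text
[[ 666.5  -49.7]
 [ 714.4 -164.3]
 [ 404.4 -295.1]
 [ 355.4 -181.7]] [ 535.18332471 -172.69755068]
124.23870464121443 -67.29592510763598
336.4777049516311 -157.12128385583426
123.58546408993334 113.39947612081949
337.98028193720467 22.990223705370322
-92.76126224848181 16.901308644478284
118.20304081421081 -41.94648513976138
trans [ 0.3125 -0.2741  0.0524] rot [-9.0000e-04 -7.0000e-04 -1.5205e+00] t 0.2 tcp [ 0.2946 -0.6071  0.3021]
```

>>> step_arm(
  motion=[
    {"grip":0.0878,"translation":[0.03,-0.027,0.005],"rotation":[0,0,-0.15]},
    {"grip":0.0878,"translation":[0.06,-0.055,0.01],"rotation":[0,0,-0.3]},
    {"grip":0.0878,"translation":[0.094,-0.082,0.016],"rotation":[0,0,-0.45]},
    {"grip":0.0878,"translation":[0.125,-0.11,0.02],"rotation":[0,0,-0.6]},
    {"grip":0.0878,"translation":[0.156,-0.137,0.026],"rotation":[0,0,-0.75]},
    {"grip":0.0878,"translation":[0.187,-0.164,0.03],"rotation":[0,0,-0.9]},
    {"grip":0.0878,"translation":[0.219,-0.192,0.036],"rotation":[0,0,-1.05]},
    {"grip":0.0878,"translation":[0.25,-0.219,0.04],"rotation":[0,0,-1.2]},
    {"grip":0.0878,"translation":[0.281,-0.246,0.046],"rotation":[0,0,-1.35]},
    {"grip":0.0878,"translation":[0.3125,-0.274,0.052],"rotation":[0,0,-1.5]},
  ],
)

```text
t: 1.2
tcp_pos: [0.4566, -0.223, 0.2506]
tcp_rot: [180.0, 0.0, 112.2]
ft_force: [0.8, 0.1, 0.2]
grip_width: 0.0879
grasp_force: 0.0
```

Run:
```python
from h import *
s=state(); c=camera("wrist"); cv2.imwrite("pics/w1.png",c["pixels"][:,:,::-1])
np.save("w1.npy",s); print(s["tcp_pos"],s["tcp_rot"],s["joints"].round(1),s["ft_force"])
print(np.array(c["mount"]).round(3).tolist(),c["fovy"])
goto([.456,-.224,.25],113)
```

```text
[ 0.45655972 -0.22295747  0.25061052] [1.79990729e+02 2.80369705e-02 1.12155942e+02] [ 40.2  17.1 -25.  113.4   9.2  51.4  32.5] [0.81324581 0.05784946 0.16224479]
[[-0.0, -0.968, -0.25, 0.07], [1.0, -0.001, 0.0, -0.0], [-0.0, -0.25, 0.968, -0.082], [0.0, 0.0, 0.0, 1.0]] 58.59047299571084
trans [-0.0067 -0.0063  0.    ] rot [ 0.0027 -0.003   0.0016] t 1.25 tcp [ 0.4591 -0.2154  0.2501]
```

View pics/w1.png

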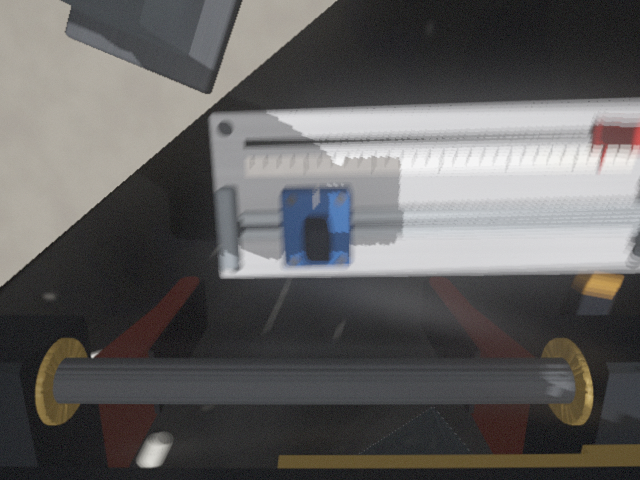

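Carriage grip is at about (317,238) in the wrist picture, track running image-right; the picture is blurred because the arm was still moving. I'll settle and measure again.

>>> step_arm(
  motion=[
    {"grip":0.0878,"translation":[0,0,0],"rotation":[0,0,-0.01]},
    {"grip":0.0878,"translation":[0,0,0],"rotation":[0,0,-0.01]},
    {"grip":0.0878,"translation":[0,0,0],"rotation":[0,0,-0.01]},
    {"grip":0.0878,"translation":[0,0,0],"rotation":[0,0,-0.01]},
    {"grip":0.0878,"translation":[0,0,0],"rotation":[0,0,-0.01]},
    {"grip":0.0878,"translation":[0,0,0],"rotation":[0,0,-0.01]},
    {"grip":0.0878,"translation":[0,0,0],"rotation":[0,0,-0.01]},
    {"grip":0.0878,"translation":[0,0,0],"rotation":[0,0,-0.01]},
    {"grip":0.0878,"translation":[0,0,0],"rotation":[0,0,-0.01]},
    {"grip":0.0878,"translation":[0,0,0],"rotation":[0,0,-0.01]},
  ],
)

```text
t: 2.25
tcp_pos: [0.4562, -0.2243, 0.2507]
tcp_rot: [180.0, 0.0, 112.4]
ft_force: [-0.2, 0.2, 0.8]
grip_width: 0.088
grasp_force: 0.0
```

```bash
cat >> h.py <<'E'
def look(fn):
    s=state(); c=camera("wrist"); cv2.imwrite(fn,c["pixels"][:,:,::-1]); T=wristT(s,c)
    H,S,V=cv2.split(cv2.cvtColor(c["pixels"],cv2.COLOR_RGB2HSV)); out={}
    top=np.arange(480)[:,None]<275
    bl=(H>100)&(H<125)&(S>140)&(V>60)&top
    rd=((H<8)|(H>172))&(S>150)&(V>60)&(np.arange(480)[:,None]<230)
    for n,m,z in (("blue",bl,.042),("red",rd,.054)):
        b=blobs(m)
        if b: out[n]=cv2.minAreaRect((plane(c,b[0],z,T)[:,:2]*1000).astype(np.float32)); print(n,cv2.boundingRect(b[0]),out[n])
    if "blue" in out:
        x,y,w,h=cv2.boundingRect(blobs(bl)[0]); m=np.zeros(H.shape,bool); m[y:y+h,x+8:x+w-8]=1
        for b in blobs((V<45)&m)[:2]: print("dark",cv2.boundingRect(b),cv2.minAreaRect((plane(c,b,.085,T)[:,:2]*1000).astype(np.float32)))
    print(s["tcp_pos"].round(4),s["tcp_rot"].round(2),s["ft_force"].round(2)); return s,c,T
E
python3 -c "
from h import *
look('pics/w2.png')"
```

```text
[ 0.4562 -0.2243  0.2507] [180.    0.  112.4] [-0.2   0.19  0.83]
```

View pics/w2.png

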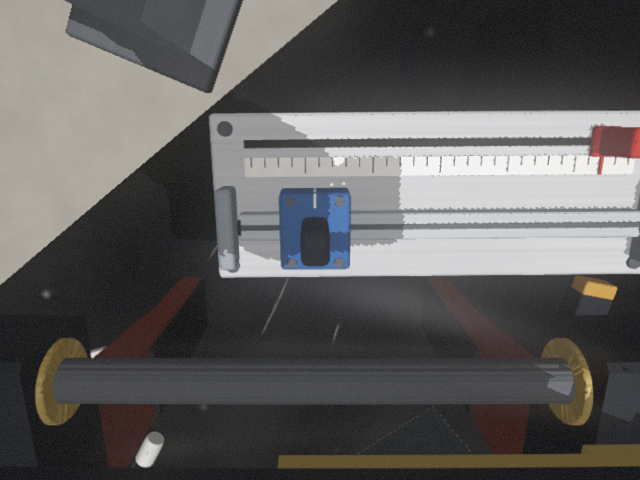

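```bash
python3 - <<'E'
import cv2
a=cv2.cvtColor(cv2.imread("pics/w2.png"),cv2.COLOR_BGR2HSV)
print(a[200,300],a[250,340],a[135,620],a[165,620],a[240,315])
E
sed -n 1,25p h.py | head -5; tail -18 h.py | head -8
```

```text
[109 113 126] [110 112 127] [  0  88 104] [ 17   7 241] [109  34  60]
from bench import *
import numpy as np, cv2
from scipy.spatial.transform import Rotation as R
def rays(c,uv,T=None):
    f=240/np.tan(np.radians(c["fovy"])/2)
    T=np.eye(4); T[:3,:3]=R.from_euler('xyz',s["tcp_rot"],degrees=True).as_matrix(); T[:3,3]=s["tcp_pos"]
    return T@np.array(c["mount"])
def goto(p,yaw,s=None):
    s=s or state(); R0=R.from_euler('xyz',s["tcp_rot"],degrees=True)
    print("trans",R0.inv().apply(np.array(p)-s["tcp_pos"]).round(4),"rot",(R0.inv()*R.from_euler('xyz',[180,0,yaw],degrees=True)).as_rotvec().round(4),"t",s["t"],"tcp",s["tcp_pos"].round(4))
def look(fn):
    s=state(); c=camera("wrist"); cv2.imwrite(fn,c["pixels"][:,:,::-1]); T=wristT(s,c)
    H,S,V=cv2.split(cv2.cvtColor(c["pixels"],cv2.COLOR_RGB2HSV)); out={}
```

```bash
sed -i 's/S>140/S>80/; s/(S>150)&(V>60)&(np/(S>60)\&(V>60)\&(np/; s/V<45)&m/V<62)\&(S<60)\&m/' h.py
python3 - <<'E'
from h import *
s,c,T=look('pics/w3.png')
P=plane(c,[(315,190),(315,207)],.042,T); print("line",P.round(4))
P=plane(c,[(212,113),(220,277),(639,111),(639,275)],.012,T); print("plate",P.round(4)); d=P[2]-P[0];print(np.degrees(np.arctan2(d[1],d[0]))); d=P[3]-P[1];print(np.degrees(np.arctan2(d[1],d[0])))
E
```

```text
blue (279, 189, 72, 80) ((456.00091552734375, -221.9375), (49.10770797729492, 56.513938903808594), 22.37329864501953)
red (590, 126, 50, 49) ((612.3057861328125, -95.99534606933594), (31.574644088745117, 31.123136520385742), 32.93938446044922)
dark (301, 218, 28, 47) ((454.6913757324219, -219.60415649414062), (16.22403335571289, 28.532936096191406), 22.8543643951416)
[ 0.4562 -0.2243  0.2507] [180.    0.  112.4] [-0.37 -0.72  0.59]
line [[ 0.4456 -0.1964  0.042 ]
 [ 0.4501 -0.2072  0.042 ]]
plate [[ 0.3574 -0.1769  0.012 ]
 [ 0.404  -0.2927  0.012 ]
 [ 0.6426 -0.0572  0.012 ]
 [ 0.7124 -0.1642  0.012 ]]
22.77141413214771
22.613110545511805
```

>>> step_arm(
  newtons=15,
  motion=[
    {"grip":0.0878,"translation":[0.001,0,0.02],"rotation":[0,0,-0.004]},
    {"grip":0.0878,"translation":[0.001,0,0.045],"rotation":[0,0,-0.004]},
    {"grip":0.0878,"translation":[0.001,0,0.07],"rotation":[0,0,-0.004]},
    {"grip":0.0878,"translation":[0.001,0,0.095],"rotation":[0,0,-0.004]},
    {"grip":0.0878,"translation":[0.001,0,0.112],"rotation":[0,0,-0.004]},
    {"grip":0.0878,"translation":[0.001,0,0.119],"rotation":[0,0,-0.004]},
    {"grip":0.0878,"translation":[0.001,0,0.119],"rotation":[0,0,-0.004]},
    {"grip":0.05,"translation":[0.001,0,0.119],"rotation":[0,0,-0.004]},
    {"grip":0.03,"translation":[0.001,0,0.119],"rotation":[0,0,-0.004]},
    {"grip":0.022,"translation":[0.001,0,0.119],"rotation":[0,0,-0.004]},
  ],
)

```text
t: 3.35
tcp_pos: [0.4563, -0.2237, 0.1325]
tcp_rot: [179.9, 0.1, 112.6]
ft_force: [0.5, -0.4, 0.4]
grip_width: 0.0672
grasp_force: 0.0
```

>>> step_arm(
  newtons=15,
  motion=[
    {"grip":0.014,"translation":[0,0,0],"rotation":[0,0,0]},
    {"grip":0.01,"translation":[0,0,0],"rotation":[0,0,0]},
    {"grip":0.01,"translation":[0,0,0],"rotation":[0,0,0]},
    {"grip":0.01,"translation":[0,0,0],"rotation":[0,0,0]},
    {"grip":0.01,"translation":[0,0,0],"rotation":[0,0,0]},
    {"grip":0.01,"translation":[0,0,0],"rotation":[0,0,0]},
    {"grip":0.01,"translation":[0,0,0],"rotation":[0,0,0]},
    {"grip":0.01,"translation":[0,0,0],"rotation":[0,0,0]},
    {"grip":0.01,"translation":[0,0,0],"rotation":[0,0,0]},
    {"grip":0.01,"translation":[0,0,0],"rotation":[0,0,0]},
  ],
)

```text
t: 4.35
tcp_pos: [0.4559, -0.2234, 0.1316]
tcp_rot: [180.0, 0.0, 112.6]
ft_force: [0.3, 0.2, -1.4]
grip_width: 0.0178
grasp_force: 15.0
```

>>> step_arm(
  motion=[
    {"grip":0.01,"translation":[0,0.002,0],"rotation":[0,0,0]},
    {"grip":0.01,"translation":[0,0.008,0],"rotation":[0,0,0]},
    {"grip":0.01,"translation":[0,0.018,0],"rotation":[0,0,0]},
    {"grip":0.01,"translation":[0,0.028,0],"rotation":[0,0,0]},
    {"grip":0.01,"translation":[0,0.038,0],"rotation":[0,0,0]},
    {"grip":0.01,"translation":[0,0.048,0],"rotation":[0,0,0]},
    {"grip":0.01,"translation":[0,0.058,0],"rotation":[0,0,0]},
    {"grip":0.01,"translation":[0,0.066,0],"rotation":[0,0,0]},
    {"grip":0.01,"translation":[0,0.072,0],"rotation":[0,0,0]},
    {"grip":0.01,"translation":[0,0.074,0],"rotation":[0,0,0]},
  ],
)

```text
t: 5.35
tcp_pos: [0.5248, -0.1943, 0.1316]
tcp_rot: [180.0, -0.0, 112.7]
ft_force: [-2.4, 1.7, 5.2]
grip_width: 0.0183
grasp_force: 15.0
```

```bash
cat >> h.py <<'E'
def feel():
    s=state(); a=np.radians(22.7); u=np.array([np.cos(a),np.sin(a),0]); n=np.array([u[1],-u[0],0])
    d=s["tcp_pos"]-[.4559,-.2234,0]
    print("t",s["t"],"along",(d@u).round(4),"lat",(d@n).round(4),"push",(-s["ft_force"]@u).round(2),"latF",(s["ft_force"]@n).round(2),"w",s["grip_width"],"rot",s["tcp_rot"].round(2),"z",s["tcp_pos"][2].round(4))
E
python3 -c "
from h import *
feel()"
```

```text
t 5.35 along 0.0748 lat -0.0003 push 1.6 latF -2.51 w 0.01826198739064585 rot [ 1.7998e+02 -2.0000e-02  1.1267e+02] z 0.1316
```

>>> step_arm(
  motion=[
    {"grip":0.01,"translation":[0,0.0005,0],"rotation":[0,0,0]},
    {"grip":0.01,"translation":[0,0.001,0],"rotation":[0,0,0]},
    {"grip":0.01,"translation":[0,0.0015,0],"rotation":[0,0,0]},
    {"grip":0.01,"translation":[0,0.002,0],"rotation":[0,0,0]},
    {"grip":0.01,"translation":[0,0.0025,0],"rotation":[0,0,0]},
    {"grip":0.01,"translation":[0,0.003,0],"rotation":[0,0,0]},
    {"grip":0.01,"translation":[0,0.0035,0],"rotation":[0,0,0]},
    {"grip":0.01,"translation":[0,0.004,0],"rotation":[0,0,0]},
    {"grip":0.01,"translation":[0,0.0045,0],"rotation":[0,0,0]},
    {"grip":0.01,"translation":[0,0.005,0],"rotation":[0,0,0]},
  ],
)

```text
t: 6.35
tcp_pos: [0.5286, -0.1927, 0.1316]
tcp_rot: [-180.0, -0.0, 112.6]
ft_force: [-3.8, 4.5, 4.5]
grip_width: 0.0178
grasp_force: 15.0
```

>>> step_arm(
  motion=[
    {"grip":0.01,"translation":[0.0002,0.0004,0],"rotation":[0,0,0]},
    {"grip":0.01,"translation":[0.0004,0.0008,0],"rotation":[0,0,0]},
    {"grip":0.01,"translation":[0.0006,0.0012,0],"rotation":[0,0,0]},
    {"grip":0.01,"translation":[0.0006,0.0016,0],"rotation":[0,0,0]},
    {"grip":0.01,"translation":[0.0006,0.002,0],"rotation":[0,0,0]},
    {"grip":0.01,"translation":[0.0006,0.0024,0],"rotation":[0,0,0]},
    {"grip":0.01,"translation":[0.0006,0.0028,0],"rotation":[0,0,0]},
    {"grip":0.01,"translation":[0.0006,0.0032,0],"rotation":[0,0,0]},
    {"grip":0.01,"translation":[0.0006,0.0036,0],"rotation":[0,0,0]},
    {"grip":0.01,"translation":[0.0006,0.004,0],"rotation":[0,0,0]},
  ],
)

```text
t: 7.35
tcp_pos: [0.5323, -0.1911, 0.1317]
tcp_rot: [180.0, 0.0, 112.6]
ft_force: [-2.2, 1.7, 3.6]
grip_width: 0.0181
grasp_force: 15.0
```

>>> step_arm(
  motion=[
    {"grip":0.01,"translation":[0.0001,0.0004,0],"rotation":[0,0,0]},
    {"grip":0.01,"translation":[0.0002,0.0008,0],"rotation":[0,0,0]},
    {"grip":0.01,"translation":[0.0002,0.0012,0],"rotation":[0,0,0]},
    {"grip":0.01,"translation":[0.0002,0.0016,0],"rotation":[0,0,0]},
    {"grip":0.01,"translation":[0.0002,0.002,0],"rotation":[0,0,0]},
    {"grip":0.01,"translation":[0.0002,0.0024,0],"rotation":[0,0,0]},
    {"grip":0.01,"translation":[0.0002,0.0028,0],"rotation":[0,0,0]},
    {"grip":0.01,"translation":[0.0002,0.0032,0],"rotation":[0,0,0]},
    {"grip":0.01,"translation":[0.0002,0.0036,0],"rotation":[0,0,0]},
    {"grip":0.01,"translation":[0.0002,0.004,0],"rotation":[0,0,0]},
  ],
)

```text
t: 8.35
tcp_pos: [0.536, -0.1895, 0.1317]
tcp_rot: [180.0, 0.0, 112.6]
ft_force: [-1.8, -1.7, 1.5]
grip_width: 0.0177
grasp_force: 15.0
```

>>> step_arm(
  motion=[
    {"grip":0.01,"translation":[0,0.0004,0],"rotation":[0,0,0]},
    {"grip":0.01,"translation":[0,0.0008,0],"rotation":[0,0,0]},
    {"grip":0.01,"translation":[0,0.0012,0],"rotation":[0,0,0]},
    {"grip":0.01,"translation":[0,0.0016,0],"rotation":[0,0,0]},
    {"grip":0.01,"translation":[0,0.002,0],"rotation":[0,0,0]},
    {"grip":0.01,"translation":[0,0.0024,0],"rotation":[0,0,0]},
    {"grip":0.01,"translation":[0,0.0028,0],"rotation":[0,0,0]},
    {"grip":0.01,"translation":[0,0.0032,0],"rotation":[0,0,0]},
    {"grip":0.01,"translation":[0,0.0036,0],"rotation":[0,0,0]},
    {"grip":0.01,"translation":[0,0.004,0],"rotation":[0,0,0]},
  ],
)

```text
t: 9.35
tcp_pos: [0.5396, -0.1879, 0.1317]
tcp_rot: [180.0, 0.0, 112.6]
ft_force: [0.1, -4.7, -0.5]
grip_width: 0.0177
grasp_force: 15.0
```

>>> step_arm(
  motion=[
    {"grip":0.01,"translation":[-0.0002,0.0004,0],"rotation":[0,0,0]},
    {"grip":0.01,"translation":[-0.0003,0.0008,0],"rotation":[0,0,0]},
    {"grip":0.01,"translation":[-0.0003,0.0012,0],"rotation":[0,0,0]},
    {"grip":0.01,"translation":[-0.0003,0.0016,0],"rotation":[0,0,0]},
    {"grip":0.01,"translation":[-0.0003,0.002,0],"rotation":[0,0,0]},
    {"grip":0.01,"translation":[-0.0003,0.0024,0],"rotation":[0,0,0]},
    {"grip":0.01,"translation":[-0.0003,0.0028,0],"rotation":[0,0,0]},
    {"grip":0.01,"translation":[-0.0003,0.0032,0],"rotation":[0,0,0]},
    {"grip":0.01,"translation":[-0.0003,0.0036,0],"rotation":[0,0,0]},
    {"grip":0.01,"translation":[-0.0003,0.004,0],"rotation":[0,0,0]},
  ],
)

```text
t: 10.35
tcp_pos: [0.5434, -0.1863, 0.1317]
tcp_rot: [180.0, -0.0, 112.6]
ft_force: [0.0, -2.4, 0.9]
grip_width: 0.0184
grasp_force: 15.0
```

>>> step_arm(
  motion=[
    {"grip":0.01,"translation":[0,0.0004,0],"rotation":[0,0,0]},
    {"grip":0.01,"translation":[0,0.0008,0],"rotation":[0,0,0]},
    {"grip":0.01,"translation":[0,0.0012,0],"rotation":[0,0,0]},
    {"grip":0.01,"translation":[0,0.0016,0],"rotation":[0,0,0]},
    {"grip":0.01,"translation":[0,0.002,0],"rotation":[0,0,0]},
    {"grip":0.01,"translation":[0,0.0024,0],"rotation":[0,0,0]},
    {"grip":0.01,"translation":[0,0.0028,0],"rotation":[0,0,0]},
    {"grip":0.01,"translation":[0,0.0032,0],"rotation":[0,0,0]},
    {"grip":0.01,"translation":[0,0.0036,0],"rotation":[0,0,0]},
    {"grip":0.01,"translation":[0,0.004,0],"rotation":[0,0,0]},
  ],
)

```text
t: 11.35
tcp_pos: [0.5471, -0.1848, 0.1317]
tcp_rot: [180.0, -0.0, 112.6]
ft_force: [-0.6, -2.7, 0.6]
grip_width: 0.0179
grasp_force: 15.0
```

Push ≈1.6 N, still free.

>>> step_arm(
  motion=[
    {"grip":0.01,"translation":[0,0.0004,0],"rotation":[0,0,0]},
    {"grip":0.01,"translation":[0,0.0008,0],"rotation":[0,0,0]},
    {"grip":0.01,"translation":[0,0.0012,0],"rotation":[0,0,0]},
    {"grip":0.01,"translation":[0,0.0016,0],"rotation":[0,0,0]},
    {"grip":0.01,"translation":[0,0.002,0],"rotation":[0,0,0]},
    {"grip":0.01,"translation":[0,0.0024,0],"rotation":[0,0,0]},
    {"grip":0.01,"translation":[0,0.0028,0],"rotation":[0,0,0]},
    {"grip":0.01,"translation":[0,0.0032,0],"rotation":[0,0,0]},
    {"grip":0.01,"translation":[0,0.0036,0],"rotation":[0,0,0]},
    {"grip":0.01,"translation":[0,0.004,0],"rotation":[0,0,0]},
  ],
)

```text
t: 12.35
tcp_pos: [0.5507, -0.1832, 0.1317]
tcp_rot: [180.0, -0.0, 112.6]
ft_force: [-0.7, -1.8, 2.1]
grip_width: 0.0179
grasp_force: 15.0
```

Push ≈1.3 N.

>>> step_arm(
  motion=[
    {"grip":0.01,"translation":[0,0.0004,0],"rotation":[0,0,0]},
    {"grip":0.01,"translation":[0,0.0008,0],"rotation":[0,0,0]},
    {"grip":0.01,"translation":[0,0.0012,0],"rotation":[0,0,0]},
    {"grip":0.01,"translation":[0,0.0016,0],"rotation":[0,0,0]},
    {"grip":0.01,"translation":[0,0.002,0],"rotation":[0,0,0]},
    {"grip":0.01,"translation":[0,0.0024,0],"rotation":[0,0,0]},
    {"grip":0.01,"translation":[0,0.0028,0],"rotation":[0,0,0]},
    {"grip":0.01,"translation":[0,0.0032,0],"rotation":[0,0,0]},
    {"grip":0.01,"translation":[0,0.0036,0],"rotation":[0,0,0]},
    {"grip":0.01,"translation":[0,0.004,0],"rotation":[0,0,0]},
  ],
)

```text
t: 13.35
tcp_pos: [0.5545, -0.1817, 0.1317]
tcp_rot: [180.0, -0.0, 112.6]
ft_force: [-1.8, -2.2, 2.1]
grip_width: 0.0178
grasp_force: 15.0
```

>>> step_arm(
  motion=[
    {"grip":0.01,"translation":[0,0.0004,0],"rotation":[0,0,0]},
    {"grip":0.01,"translation":[0,0.0008,0],"rotation":[0,0,0]},
    {"grip":0.01,"translation":[0,0.0012,0],"rotation":[0,0,0]},
    {"grip":0.01,"translation":[0,0.0016,0],"rotation":[0,0,0]},
    {"grip":0.01,"translation":[0,0.002,0],"rotation":[0,0,0]},
    {"grip":0.01,"translation":[0,0.0024,0],"rotation":[0,0,0]},
    {"grip":0.01,"translation":[0,0.0028,0],"rotation":[0,0,0]},
    {"grip":0.01,"translation":[0,0.0032,0],"rotation":[0,0,0]},
    {"grip":0.01,"translation":[0,0.0036,0],"rotation":[0,0,0]},
    {"grip":0.01,"translation":[0,0.004,0],"rotation":[0,0,0]},
  ],
)

```text
t: 14.35
tcp_pos: [0.5579, -0.1803, 0.1317]
tcp_rot: [-180.0, -0.0, 112.6]
ft_force: [-2.6, -0.3, 5.3]
grip_width: 0.0182
grasp_force: 15.0
```

>>> step_arm(
  motion=[
    {"grip":0.01,"translation":[0,0.0004,0],"rotation":[0,0,0]},
    {"grip":0.01,"translation":[0,0.0008,0],"rotation":[0,0,0]},
    {"grip":0.01,"translation":[0,0.0012,0],"rotation":[0,0,0]},
    {"grip":0.01,"translation":[0,0.0016,0],"rotation":[0,0,0]},
    {"grip":0.01,"translation":[0,0.002,0],"rotation":[0,0,0]},
    {"grip":0.01,"translation":[0,0.0024,0],"rotation":[0,0,0]},
    {"grip":0.01,"translation":[0,0.0028,0],"rotation":[0,0,0]},
    {"grip":0.01,"translation":[0,0.0032,0],"rotation":[0,0,0]},
    {"grip":0.01,"translation":[0,0.0036,0],"rotation":[0,0,0]},
    {"grip":0.01,"translation":[0,0.004,0],"rotation":[0,0,0]},
  ],
)

```text
t: 15.35
tcp_pos: [0.5601, -0.1794, 0.1316]
tcp_rot: [-179.8, -0.0, 112.6]
ft_force: [-9.0, -1.1, 9.8]
grip_width: 0.0178
grasp_force: 15.0
```

>>> step_arm(
  motion=[
    {"grip":0.01,"translation":[0,-0.001,0],"rotation":[0,0,0]},
    {"grip":0.01,"translation":[0,-0.003,0],"rotation":[0,0,0]},
    {"grip":0.01,"translation":[0,-0.006,0],"rotation":[0,0,0]},
    {"grip":0.01,"translation":[0,-0.01,0],"rotation":[0,0,0]},
    {"grip":0.01,"translation":[0,-0.014,0],"rotation":[0,0,0]},
    {"grip":0.01,"translation":[0,-0.018,0],"rotation":[0,0,0]},
    {"grip":0.01,"translation":[0,-0.021,0],"rotation":[0,0,0]},
    {"grip":0.01,"translation":[0,-0.023,0],"rotation":[0,0,0]},
    {"grip":0.01,"translation":[0,-0.0235,0],"rotation":[0,0,0]},
    {"grip":0.01,"translation":[0,-0.0235,0],"rotation":[0,0,0]},
  ],
)

```text
t: 16.35
tcp_pos: [0.5399, -0.1878, 0.1317]
tcp_rot: [-180.0, -0.0, 112.6]
ft_force: [0.8, 0.5, 0.5]
grip_width: 0.018
grasp_force: 15.0
```

```bash
python3 -c "
from h import *
feel()"
```

```text
t 16.35 along 0.0912 lat -0.0004 push -0.95 latF -0.16 w 0.017974468049565994 rot [-179.98   -0.    112.62] z 0.1317
```

>>> step_arm(
  motion=[
    {"grip":0.04,"translation":[0,0,0],"rotation":[0,0,0]},
    {"grip":0.0878,"translation":[0,0,0],"rotation":[0,0,0]},
    {"grip":0.0878,"translation":[0,0,0],"rotation":[0,0,0]},
    {"grip":0.0878,"translation":[0,0,0],"rotation":[0,0,0]},
    {"grip":0.0878,"translation":[0,0,-0.02],"rotation":[0,0,0]},
    {"grip":0.0878,"translation":[0,0,-0.05],"rotation":[0,0,0]},
    {"grip":0.0878,"translation":[0,0.01,-0.085],"rotation":[0,0,0]},
    {"grip":0.0878,"translation":[0,0.03,-0.11],"rotation":[0,0,0]},
    {"grip":0.0878,"translation":[0,0.05,-0.12],"rotation":[0,0,0]},
    {"grip":0.0878,"translation":[0,0.06,-0.12],"rotation":[0,0,0]},
  ],
)

```text
t: 17.35
tcp_pos: [0.5976, -0.1638, 0.2537]
tcp_rot: [179.8, 0.1, 112.7]
ft_force: [-0.7, 0.0, 0.1]
grip_width: 0.0876
grasp_force: 0.0
```

>>> step_arm(
  motion=[
    {"grip":0.0878,"translation":[0,0,0],"rotation":[0,0,0]},
    {"grip":0.0878,"translation":[0,0,0],"rotation":[0,0,0]},
    {"grip":0.0878,"translation":[0,0,0],"rotation":[0,0,0]},
    {"grip":0.0878,"translation":[0,0,0],"rotation":[0,0,0]},
    {"grip":0.0878,"translation":[0,0,0],"rotation":[0,0,0]},
    {"grip":0.0878,"translation":[0,0,0],"rotation":[0,0,0]},
    {"grip":0.0878,"translation":[0,0,0],"rotation":[0,0,0]},
    {"grip":0.0878,"translation":[0,0,0],"rotation":[0,0,0]},
    {"grip":0.0878,"translation":[0,0,0],"rotation":[0,0,0]},
    {"grip":0.0878,"translation":[0,0,0],"rotation":[0,0,0]},
  ],
)

```text
t: 18.35
tcp_pos: [0.5955, -0.1646, 0.2517]
tcp_rot: [180.0, 0.0, 112.6]
ft_force: [-0.5, -0.7, 0.6]
grip_width: 0.0877
grasp_force: 0.0
```

```bash
python3 -c "
from h import *
look('pics/w4.png')"
```

```text
blue (192, 190, 76, 80) ((540.8858032226562, -185.89329528808594), (50.90081787109375, 56.823143005371094), 22.623985290527344)
red (384, 129, 36, 48) ((625.84130859375, -92.03807830810547), (22.48226547241211, 29.64899253845215), 22.69547462463379)
dark (202, 219, 38, 47) ((544.5521850585938, -180.4994354248047), (22.6168155670166, 27.825334548950195), 42.43711853027344)
[ 0.5955 -0.1646  0.2517] [180.     0.   112.63] [-0.53 -0.75  0.55]
```

View pics/w4.png

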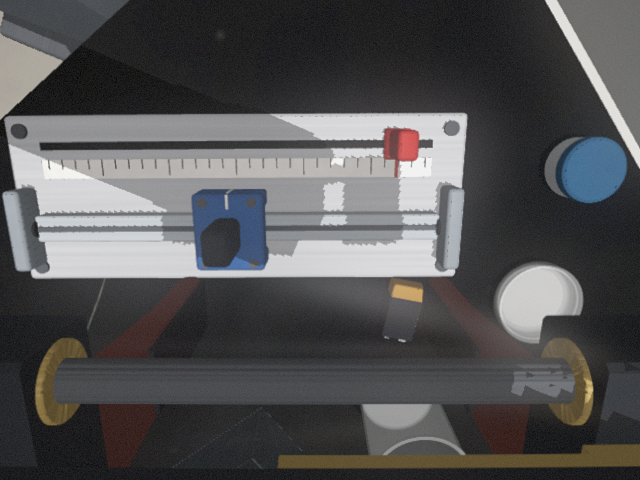

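Carriage has its white line at (227,200), well clear of the pointer. The tab is at (384–419, 129–160), with its needle at col ~397, and nothing else has been disturbed.

```bash
cat >> h.py <<'E'
def along(p): a=np.radians(22.7); d=np.atleast_2d(p)[:,:2]-[.4559,-.2234]; return np.c_[d@[np.cos(a),np.sin(a)],d@[np.sin(a),-np.cos(a)]].round(4)
E
python3 - <<'E'
from h import *
s=state(); c=camera("wrist"); T=wristT(s,c)
g=c["pixels"].astype(int)
print("needle G row170",g[168,385:410,1],"line row200",g[200,218:238,2]); print("tab R r140",g[140,380:424,0])
print("line",along(plane(c,[(227,193),(227,208)],.042,T)))
print("needle",along(plane(c,[(396.5,168)],.02,T)),"tabtop",along(plane(c,[(408.5,144)],.054,T)),plane(c,[(408.5,144)],.054,T))
t=camera("top"); H,S,V=cv2.split(cv2.cvtColor(t["pixels"],cv2.COLOR_RGB2HSV))
m=((H<8)|(H>172))&(S>150)&(V>90); m[260:]=0; m[:190]=0; b=blobs(m)
if b: print(along(plane(t,b[0],.054).mean(0)),cv2.boundingRect(b[0]))
E
```

```text
needle G row170 [179 181 180 178 178 179 180 182 180 141  96  80 105 175 189 233 243 242
 242 242 242 242 242 241 242] line row200 [125 123 121 123 120 123 133 172 181 154 128 120 121 122 123 123 121 121
 123 121]
tab R r140 [112 110  93  88 115 135 149 156 154 127 106 109 108 105 107 108 110 112
 143 173 188 202 211 215 213 214 214 213 212 212 210 210 209 210 209 207
 198 192 175 117 103 101  87  86]
line [[ 0.092  -0.0281]
 [ 0.0915 -0.0177]]
needle [[ 0.2117 -0.043 ]] tabtop [[ 0.2121 -0.0611]] [[ 0.62799728 -0.08515996  0.054     ]]
```

>>> step_arm(
  newtons=10,
  motion=[
    {"grip":0.0878,"translation":[0.02,0.02,0.01],"rotation":[0,0,0]},
    {"grip":0.0878,"translation":[0.045,0.045,0.03],"rotation":[0,0,0]},
    {"grip":0.0878,"translation":[0.0597,0.06,0.055],"rotation":[0,0,0]},
    {"grip":0.0878,"translation":[0.0597,0.06,0.085],"rotation":[0,0,0]},
    {"grip":0.0878,"translation":[0.0597,0.06,0.115],"rotation":[0,0,0]},
    {"grip":0.0878,"translation":[0.0597,0.06,0.137],"rotation":[0,0,0]},
    {"grip":0.0878,"translation":[0.0597,0.06,0.1445],"rotation":[0,0,0]},
    {"grip":0.0878,"translation":[0.0597,0.06,0.1445],"rotation":[0,0,0]},
    {"grip":0.05,"translation":[0.0597,0.06,0.1445],"rotation":[0,0,0]},
    {"grip":0.02,"translation":[0.0597,0.06,0.1445],"rotation":[0,0,0]},
  ],
)

```text
t: 19.5
tcp_pos: [0.6288, -0.0866, 0.1087]
tcp_rot: [179.9, 0.1, 112.6]
ft_force: [0.3, -0.6, -1.1]
grip_width: 0.0751
grasp_force: 0.0
```

>>> step_arm(
  newtons=10,
  motion=[
    {"grip":0.006,"translation":[0,0,0],"rotation":[0,0,0]},
    {"grip":0.006,"translation":[0,0,0],"rotation":[0,0,0]},
    {"grip":0.006,"translation":[0,0,0],"rotation":[0,0,0]},
    {"grip":0.006,"translation":[0,0,0],"rotation":[0,0,0]},
    {"grip":0.006,"translation":[0,0,0],"rotation":[0,0,0]},
    {"grip":0.006,"translation":[0,0,0],"rotation":[0,0,0]},
    {"grip":0.006,"translation":[0,0,0],"rotation":[0,0,0]},
    {"grip":0.006,"translation":[0,0,0],"rotation":[0,0,0]},
    {"grip":0.006,"translation":[0,0,0],"rotation":[0,0,0]},
    {"grip":0.006,"translation":[0,0,0],"rotation":[0,0,0]},
  ],
)

```text
t: 20.5
tcp_pos: [0.628, -0.0864, 0.1071]
tcp_rot: [180.0, 0.0, 112.6]
ft_force: [0.3, -0.4, -1.1]
grip_width: 0.0141
grasp_force: 10.0
```

```bash
python3 -c "
from h import *
feel()"
```

```text
t 20.5 along 0.2116 lat -0.06 push -0.11 latF 0.5 w 0.014071931717067962 rot [179.99   0.   112.64] z 0.1071
```

>>> step_arm(
  motion=[
    {"grip":0.006,"translation":[0,-0.002,0],"rotation":[0,0,0]},
    {"grip":0.006,"translation":[0,-0.007,0],"rotation":[0,0,0]},
    {"grip":0.006,"translation":[0,-0.015,0],"rotation":[0,0,0]},
    {"grip":0.006,"translation":[-0.0001,-0.025,0],"rotation":[0,0,0]},
    {"grip":0.006,"translation":[-0.0001,-0.035,0],"rotation":[0,0,0]},
    {"grip":0.006,"translation":[-0.0002,-0.045,0],"rotation":[0,0,0]},
    {"grip":0.006,"translation":[-0.0002,-0.055,0],"rotation":[0,0,0]},
    {"grip":0.006,"translation":[-0.0003,-0.065,0],"rotation":[0,0,0]},
    {"grip":0.006,"translation":[-0.0003,-0.075,0],"rotation":[0,0,0]},
    {"grip":0.006,"translation":[-0.0004,-0.085,0],"rotation":[0,0,0]},
  ],
)

```text
t: 21.5
tcp_pos: [0.5488, -0.1199, 0.1071]
tcp_rot: [-180.0, 0.0, 112.6]
ft_force: [1.2, -1.0, -4.0]
grip_width: 0.0141
grasp_force: 10.0
```

>>> step_arm(
  motion=[
    {"grip":0.006,"translation":[0,-0.01,0],"rotation":[0,0,0]},
    {"grip":0.006,"translation":[0,-0.018,0],"rotation":[0,0,0]},
    {"grip":0.006,"translation":[-0.0001,-0.025,0],"rotation":[0,0,0]},
    {"grip":0.006,"translation":[-0.0001,-0.03,0],"rotation":[0,0,0]},
    {"grip":0.006,"translation":[-0.0001,-0.033,0],"rotation":[0,0,0]},
    {"grip":0.006,"translation":[-0.0001,-0.035,0],"rotation":[0,0,0]},
    {"grip":0.006,"translation":[-0.0001,-0.0354,0],"rotation":[0,0,0]},
    {"grip":0.006,"translation":[-0.0001,-0.0354,0],"rotation":[0,0,0]},
    {"grip":0.006,"translation":[-0.0001,-0.0354,0],"rotation":[0,0,0]},
    {"grip":0.006,"translation":[-0.0001,-0.0354,0],"rotation":[0,0,0]},
  ],
)

```text
t: 22.5
tcp_pos: [0.5169, -0.1334, 0.1071]
tcp_rot: [-180.0, 0.0, 112.6]
ft_force: [0.7, -2.5, -2.6]
grip_width: 0.0139
grasp_force: 10.0
```

```bash
python3 -c "
from h import *
feel()
look('pics/w5.png')"
```

```text
t 22.5 along 0.091 lat -0.0595 push 0.31 latF 2.58 w 0.013873649665026123 rot [-179.98    0.    112.63] z 0.1071
[ 0.5169 -0.1334  0.1071] [-179.98    0.    112.63] [ 0.71 -2.5  -2.59]
```

View pics/w5.png

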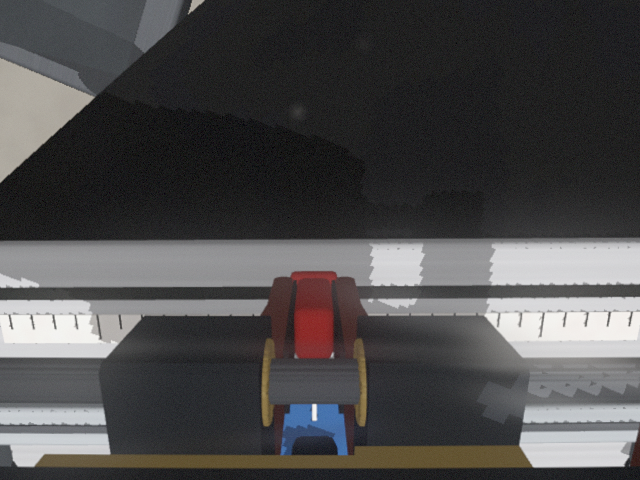

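Pointer tab and white line are both at col ~314, so they're level. Next: release and check from above.

>>> step_arm(
  motion=[
    {"grip":0.03,"translation":[0,0,0],"rotation":[0,0,0]},
    {"grip":0.0878,"translation":[0,0,0],"rotation":[0,0,0]},
    {"grip":0.0878,"translation":[0,0,0],"rotation":[0,0,0]},
    {"grip":0.0878,"translation":[0,0,0],"rotation":[0,0,0]},
    {"grip":0.0878,"translation":[0,0,0],"rotation":[0,0,0]},
    {"grip":0.0878,"translation":[0,0,-0.02],"rotation":[0,0,0]},
    {"grip":0.0878,"translation":[0,0,-0.05],"rotation":[0,0,0]},
    {"grip":0.0878,"translation":[0,0,-0.09],"rotation":[0,0,0]},
    {"grip":0.0878,"translation":[-0.02,0,-0.13],"rotation":[0,0,0]},
    {"grip":0.0878,"translation":[-0.05,0,-0.15],"rotation":[0,0,0]},
  ],
)

```text
t: 23.55
tcp_pos: [0.5374, -0.1782, 0.2611]
tcp_rot: [179.8, 0.1, 112.8]
ft_force: [0.8, 0.4, -0.6]
grip_width: 0.0869
grasp_force: 0.0
```

>>> step_arm(
  motion=[
    {"grip":0.0878,"translation":[0,0,0],"rotation":[0,0,0]},
    {"grip":0.0878,"translation":[0,0,0],"rotation":[0,0,0]},
    {"grip":0.0878,"translation":[0,0,0],"rotation":[0,0,0]},
    {"grip":0.0878,"translation":[0,0,0],"rotation":[0,0,0]},
    {"grip":0.0878,"translation":[0,0,0],"rotation":[0,0,0]},
    {"grip":0.0878,"translation":[0,0,0],"rotation":[0,0,0]},
    {"grip":0.0878,"translation":[0,0,0],"rotation":[0,0,0]},
    {"grip":0.0878,"translation":[0,0,0],"rotation":[0,0,0]},
    {"grip":0.0878,"translation":[0,0,0],"rotation":[0,0,0]},
    {"grip":0.0878,"translation":[0,0,0],"rotation":[0,0,0]},
  ],
)

```text
t: 24.55
tcp_pos: [0.5362, -0.1794, 0.2572]
tcp_rot: [180.0, 0.0, 112.6]
ft_force: [-0.1, 0.0, 0.7]
grip_width: 0.0877
grasp_force: 0.0
```

```bash
python3 -c "
from h import *
look('pics/w6.png')"
```

```text
blue (280, 201, 69, 74) ((538.5869140625, -184.67813110351562), (48.79706573486328, 53.967899322509766), 22.593215942382812)
red (300, 142, 28, 48) ((518.1437377929688, -136.482421875), (17.7432861328125, 30.652385711669922), 22.60106086730957)
dark (301, 230, 27, 25) ((535.3001098632812, -176.8353271484375), (16.046142578125, 15.24911880493164), 22.59628677368164)
[ 0.5362 -0.1794  0.2572] [1.7999e+02 1.0000e-02 1.1263e+02] [-0.08  0.    0.75]
```

View pics/w6.png

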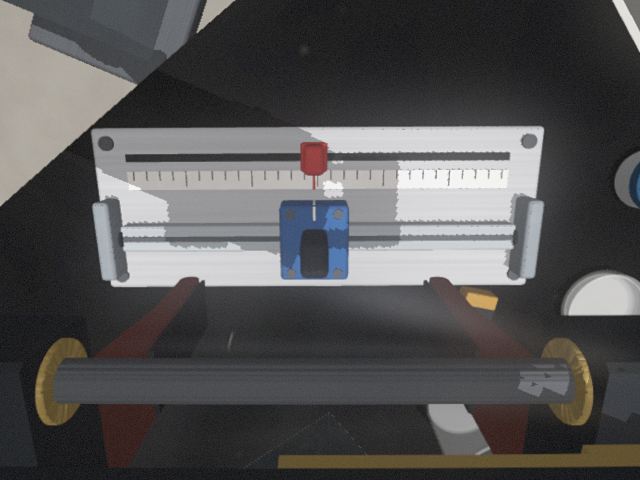

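Needle (col 314) and white line (col 314) are level, the gripper is clear of everything, and the bystanders haven't moved.

```bash
python3 -c "
from bench import *
print(job_done())"
```

```text
the job is handed in; nothing more can be done
None
```

I slid the carriage until it bound (about 9 N push, about 110 mm from its start), backed it off about 2 cm, let go, set the red pointer level with its white line, and handed the job in at about 25 s.

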